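# Fit the idler roller, then press the belt tensioner back past its click and hold it

### The job

We are changing the belt on the engraving machine's drive unit: lightly pick up the loose white idler roller, slip it fully down onto the upright spindle of the sprung tensioner arm and let go of it. Then, with closed fingers against the upright tab at the end of that arm and not against the roller, gently push the arm back until its ratchet has clicked, and a little further so that your push and not the pawl carries the spring. Finish holding the arm there, still pushing, so that I can slip the new belt on; do not ram it into its back stop, and leave the other things on the bench where they are.

Things in the scene. Friction and masses are not known exactly. Their poses are not given: they have to be found in the camera images.
- drive: the belt drive unit, screwed to the bench: aluminium deck 350 x 220 mm on four legs, deck top 68 mm above the bench. On it: small pulley (28 mm across, at x -140, y +47 mm here), large pulley (63 mm across, at x +125, y +70 mm), tops 115 mm above the bench, low black box at the corner x -140, y -70 mm. No belt on. Origin: middle of its footprint, at bench height; x along its long side, z up.
- roller: the loose idler roller, standing upright on the bench: white plastic, 34 mm across its two flanges, 26 mm tall, through bore 13 mm, 28 to 56 g. Origin: centre of its underside; z along its axis, up. Thin-walled: grip it with 20 to 40 N, never more than 45 N on a finger pad.
- seat (a point): foot of the spindle on the tensioner arm, on its axis, 85 mm above the bench: top of a collar 20 mm across. The steel spindle is 9 mm across and stands 31 mm up from here, tapering to 5 mm over its last 7 mm. 75 mm from the pivot; the flat arm beneath is 20 mm wide, its top 2 mm lower. x points out along the arm to the tab, z up. With the roller fully down, its origin is here.
- pivot (a point): a point on the upright axis about which the tensioner arm swings, 82 mm above the bench. Its axes are those of the drive unit and do not swing with the arm.
- tab_face (a point): middle of the face to push on, of the steel tab bent up at the arm's end; 140 mm from the pivot, 102 mm above the bench. Swings with the arm: x out along the arm, +y the way to push (round the pivot), z up. The face is 30 mm wide (x) and reaches from 76 to 116 mm above the bench, over the deck at 68 mm. On its -y side nothing stands within 35 mm of the face.
- tab: that upright steel tab, 30 mm wide, 4 mm thick, 40 mm tall, fixed on the arm. Origin: centre of its foot, 76 mm above the bench, 140 mm from the pivot; axes as those of tab_face. Never press or pinch it with more than 22 N.
- tensioner (a joint): swing of the arm about the pivot (rad): 0 at rest, where its spring keeps it; grows as it is pushed back, anticlockwise from above. At the tab it takes 3 N at 0, 7.5 N at 0.55, up to 3 N more from 0.1 to 0.35 while the ratchet tooth lifts the pawl, and little as the pawl drops in: the click, at 0.44. Let go after it, the arm returns only to 0.43, onto the pawl. Hard back stop at 0.70.
- pawl (a joint): travel of the spring-loaded pawl slider away from the ratchet disc (m): 0 fully in; the passing tooth lifts it by about 0.005 and it snaps back to 0 with the click. It works by itself and needs no hand.
- ratchet: the dark steel ratchet disc round the pivot, fixed to the arm, 88 mm across, 6 mm thick, with one ramped tooth 6 mm high on its rim. Origin: on the pivot axis at its underside, 76 mm above the bench.
- tape: a roll of brown tape lying flat, 76 mm across, 19 mm tall, hole 51 mm across, loose: a bystander. Origin: centre of its underside.
- glue: a white glue bottle with a pointed nozzle, 62 mm across, 178 mm tall, loose, upright: a bystander. Origin: centre of its underside.
- signs: a stack of four brass sign blanks, 50 x 120 x 12 mm, loose: a bystander. Origin: centre of its underside; x along the 50 mm side.
Mind the look-alikes: they are no part of the job. Of the things that look like the roller, take the one that is farthest from the robot's base at the start.

How it is judged:
By the outcome, as a careful person would: the job done as asked, in the order asked, and still so for the second after the job is handed in, while the arm keeps its last pose, push and grip.
It also fails if it takes over 61 s, if anything falls off the work surface, if the arm or the gripper's body presses on something with over 40 N, if the wrist force passes 120 N, or if a joint passes its speed limit or range.

### The arm

A 7-joint arm with a two-finger parallel gripper is mounted at the origin on the work surface. World frame = base frame: x ahead of the robot, y to its left, z up, the work surface at z = 0. Lengths are in m, angles in rad, forces in N, time in s.
With the tool pointing down it reaches from about 0.425 to 0.8 m from the base axis. Payload 8.3 kg.
Tool frame: the origin (TCP) lies midway between the tips of the shut fingers; the grasp point (between the pads) lies env.tcp_to_grasp behind it (env.tcp_to_grasp is the distance from the TCP to the grasp point, in m); z points along the fingers, y is the line along which they close (so a half turn about z gives the same grasp; the last joint's range is limited). The gripper opens to 85 mm and grips with 20 to 120 N. Pads are 22 mm wide; open, the fingers measure 114 mm over their backs; the gripper's body (76 mm by 85 mm) begins 54 mm behind the grasp point. The pads swing forward as they close: fully open they stand 13 mm farther back than shut.
Start: joints at [1.078, 0.383, 0.016, 1.37, -0.006, 1.388, -0.046], TCP at [0.26, -0.568, 0.231] pointing down, gripper open.
Joint ranges: [-2.95, 2.95], [-0.25, 2.06], [-1.52, 1.56], [0.18, 2.33], [-1.44, 4.58], [0.02, 2.06], [-3.01, 3.01]. Speed limits (rad/s): [2.39, 2.39, 3.01, 3.01, 3.14, 3.14, 3.14].

### API

Orientations are given as a unit quaternion [w, x, y, z].
In Python, from bench import env, get_image gives the robot as it stands. Calls block until the motion is done:
- env.move_pose(position, orientation): joint-space move of the TCP to a pose.
- env.move_linear(position, attitude=None, max_speed=0.15, max_force=None): straight line of the TCP; attitude=None keeps the orientation; max_speed is the mean speed in m/s. With max_force (N) it stops when the force on the tool has changed by that much, and returns True; else False.
- env.movej(angles): joint-space move.
- env.set_gripper(opening, newtons=None): finger opening in m; newtons is the grip in N (None keeps the last); returns when the fingers have stopped.
- env.dwell(seconds).
- env.ik(position, orientation): joint angles nearest the present ones, or None.
- env.state(): the state.
- get_image(name): name is "scene" or "side" or "wrist"; returns a dict with "pixels" (420x560x3 uint8, red, green, blue), "vertical_fov" (degrees; the focal length in pixels is half the picture's height over the tangent of half this angle, whatever the lens; pixels are square), "cx", "cy" (the principal point, pixels), "position" and "rotation" of the camera in the world; the wrist camera has in their place "T_tool_cam" (4x4, takes a point from camera to tool coordinates, whose origin is the TCP and whose axes are the flange's). Camera axes: x right, y down, z forward; pixel columns grow to the right and rows downward; lengths in m; the calibration is good to about 2 mm. A picture is of the moment at which its call begins: read the wrist's pose just before it. There is no depth.
A pose or a line that the arm cannot do raises env.MotionError and nothing moves.
- env.sign_off(): hands the job in; it is judged then, once.
The state is a dict: "t": time; "joint_positions": joint angles; "joint_vel": joint speeds; "tau": joint torques, N m; "eef_pos": TCP position; "tool_rot": TCP orientation; "force": force on the tool from outside, world axes, zero at the start; "wrist_torque": the same for the moment, N m; "opening": finger opening in m; "grasp_force": force on a finger pad.
Only numpy, scipy, OpenCV 4.12 (cv2) and the standard library are available. Lean on these libraries where they do the work, as an engineer would, in place of code of your own. Each camera call takes 0.05 s, during which the arm holds its last target. There are 200 camera calls.

## Working session

There is one attempt and no reset: what is moved stays moved. The work goes in short steps, each a Python script; the robot and the scene stay as the last script left them, time stands still between calls to the robot, and variables do not carry over. Pictures are saved under pics/ and viewed, at most 12 in all, crops included, and the job is handed in when it is done.

```bash
mkdir -p pics; ls; cat > h.py <<'E'
import numpy as np, cv2
from bench import env, get_image
def K(im):
    f=im["pixels"].shape[0]/2/np.tan(np.radians(im["vertical_fov"])/2); return f,im["cx"],im["cy"]
def quatR(q):
    from scipy.spatial.transform import Rotation as R
    return R.from_quat([q[1],q[2],q[3],q[0]]).as_matrix()
def cam(im,st=None):
    if "T_tool_cam" in im:
        T=np.array(im["T_tool_cam"]); q=np.array(st["tool_rot"]); Rt=quatR(q) if q.size==4 else q.reshape(3,3)
        return Rt@T[:3,3]+np.array(st["eef_pos"]), Rt@T[:3,:3]
    R=np.array(im["rotation"]); R=quatR(R) if R.size==4 else R
    return np.array(im["position"]),R
def unproj(im,u,v,z,st=None):
    f,cx,cy=K(im); p,R=cam(im,st); d=R@np.array([(u-cx)/f,(v-cy)/f,1]); return p+d*(z-p[2])/d[2]
def proj(im,P,st=None):
    f,cx,cy=K(im); p,R=cam(im,st); c=R.T@(np.array(P)-p); return f*c[0]/c[2]+cx,f*c[1]/c[2]+cy
def snap(name,fn):
    import pickle
    st=env.state(); im=get_image(name); pickle.dump((im,st),open(f'pics/{fn}.pkl','wb'))
    cv2.imwrite(f'pics/{fn}.png',cv2.cvtColor(np.asarray(im["pixels"]),cv2.COLOR_RGB2BGR)); return im,st
def load(fn):
    import pickle; return pickle.load(open(f'pics/{fn}.pkl','rb'))
E
python3 - <<'E'
from h import *
for n in("scene","side"):
    im,st=snap(n,n+"0"); print(n,im["position"],im["rotation"],im["vertical_fov"],im["cx"],im["cy"])
print(st, env.tcp_to_grasp)
E
```

```text
pics
scene [0.85049981 0.47505254 0.77393923] [-0.09732349  0.28617506  0.89373902 -0.33145518] 55.8028328536662 273.33804282254175 209.32152026860064
side [ 0.34756541 -0.68752113  0.54592209] [-0.46328837  0.87684818 -0.11159592  0.06362001] 57.90069362611227 282.2932799562019 213.03779503006513
{'t': 0.05, 'joint_positions': array([ 1.07810734,  0.38423489,  0.01638054,  1.37114205, -0.00630136,
        1.38818878, -0.04648687]), 'joint_vel': array([-0.00051822,  0.00031594, -0.00125637, -0.00244675,  0.001538  ,
       -0.00076279, -0.00048825]), 'tau': array([ 3.03075234e-03, -6.29699707e+01,  8.48263074e-01, -3.73128819e+01,
        1.68202358e-02,  1.10119549e-02, -2.83827217e-05]), 'eef_pos': array([ 0.26024882, -0.56769665,  0.23028643]), 'tool_rot': array([-9.35819592e-04,  9.76990917e-01,  2.13278743e-01, -2.22229314e-04]), 'force': array([ 0.17558052, -0.01845497,  1.15130953]), 'wrist_torque': array([0.00395449, 0.09622938, 0.03205569]), 'grasp_force': 0.0, 'opening': 0.0852585390519948} 0.0187
```

View pics/scene0.png

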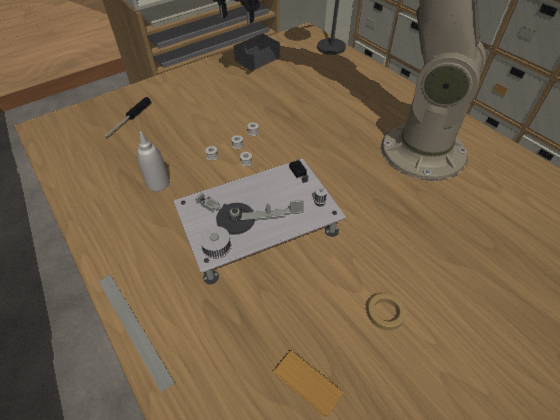

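View pics/side0.png

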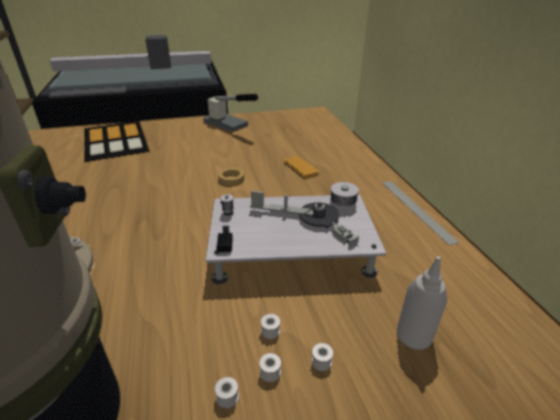

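The scene view shows four roller look-alikes at (211,153), (237,142), (253,129) and (246,159). In the side view they are at (322,356), (270,367), (227,391) and (270,326). The arm runs from the pivot at about (235,213) to the tab at about (297,207) in the scene view. I'll enlarge both views next.

```bash
python3 - <<'E'
from h import *
a=cv2.imread('pics/scene0.png')[115:285,165:355]; cv2.imwrite('pics/c1.png',cv2.resize(a,None,fx=3.5,fy=3.5,interpolation=cv2.INTER_CUBIC))
a=cv2.imread('pics/side0.png')[180:410,195:395]; cv2.imwrite('pics/c2.png',cv2.resize(a,None,fx=2.6,fy=2.6,interpolation=cv2.INTER_CUBIC))
im,_=load('scene0')
for u,v in((211,149.5),(237,139),(253,126),(246,156)):
    p=unproj(im,u,v,.026); print(p,np.hypot(*p[:2]))
im,_=load('side0')
for u,v in((322,351),(270,361),(227,385),(270,321)):
    p=unproj(im,u,v,.026); print(p,np.hypot(*p[:2]))
E
```

```text
[ 0.5081013  -0.33987608  0.026     ] 0.6112959006147324
[ 0.42368198 -0.33538811  0.026     ] 0.5403624701803316
[ 0.35254095 -0.3585103   0.026     ] 0.5028068793010542
[ 0.44220965 -0.25761613  0.026     ] 0.5117767496894122
[ 0.50821815 -0.34182889  0.026     ] 0.6124807552381164
[ 0.42413911 -0.33872648  0.026     ] 0.5427979532526285
[ 0.3543142  -0.36163572  0.026     ] 0.5062795095540015
[ 0.44188575 -0.26318373  0.026     ] 0.5143235269786034
```

View pics/c1.png

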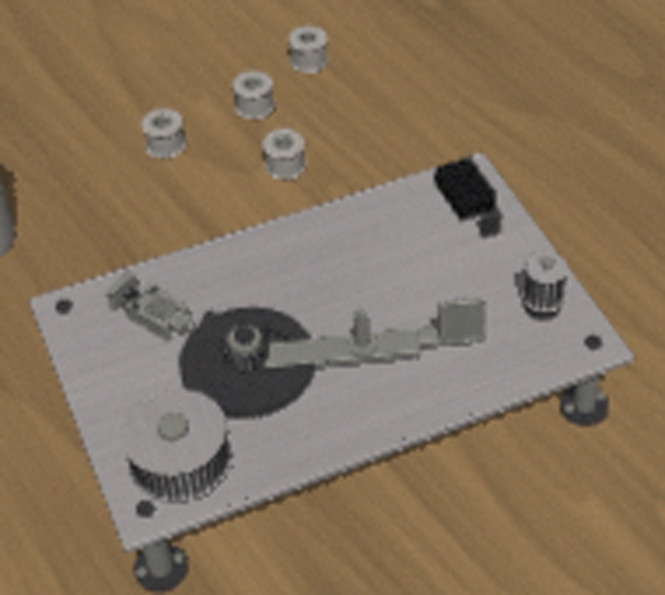

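View pics/c2.png

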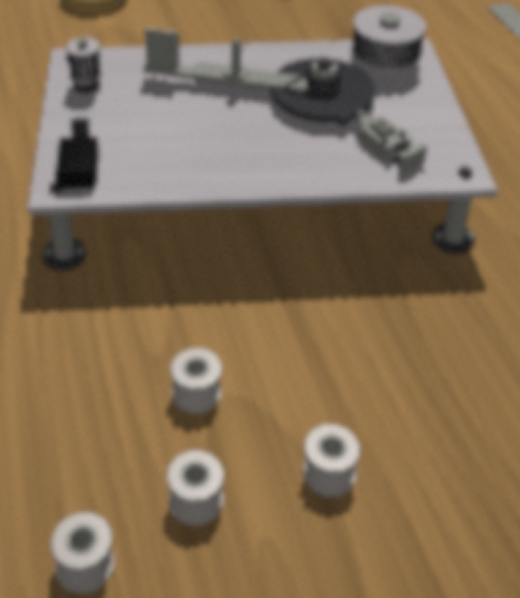

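The farthest look-alike is the one at scene (211,153), at (0.508,-0.341) and 0.61 m from the base. The others are at 0.50 to 0.54 m, and the crops confirm all four are identical rollers. Next: the drive, spindle and tab.

```bash
python3 - <<'E'
from h import *
from scipy.optimize import least_squares
A,_=load('scene0');B,_=load('side0')
s=lambda u,v:(u/3.5+165,v/3.5+115); d=lambda u,v:(u/2.6+195,v/2.6+180)
obs={(-175,-110):(s(482,153),d(32,208)),(175,-110):(s(32,299),d(494,190)),(175,110):(s(125,545),None),(-175,110):(s(633,355),d(52,49))}
def res(x):
    r=[];c,sn=np.cos(x[2]),np.sin(x[2])
    for (a,b),(p,q) in obs.items():
        P=[x[0]+(c*a-sn*b)/1e3,x[1]+(sn*a+c*b)/1e3,.068]
        for im,o in((A,p),(B,q)):
            if o: r+=list(np.array(proj(im,P))-o)
    return r
f=least_squares(res,[.5,0,0]);print('drive',f.x,np.round(f.fun,1))
for n,a,b,z in(('tip',s(361,311),d(236,42),.116),('foot',s(361,342),d(236,76),.085),('tabtop',s(463,300),d(162,31),.116),('disc',s(247,361),d(324,90),.082),('lpul',s(173,425),d(389,19),.115),('spul',s(544,265),d(82,46),.115)):
    print(n,unproj(A,*a,z)[:2],unproj(B,*b,z)[:2])
st=env.state(); print(st['t'])
# tool-down axes
print(quatR(st['tool_rot']))
print(np.array(get_image('wrist')['T_tool_cam']).round(3))
E
```

```text
drive [ 0.54105826 -0.04871135 -0.18869532] [-0.3 -1.2 -2.4 -0.9 -1.8 -0.6  1.2 -1.  -0.7  0.8  0.3 -0.3 -0.8 -1.1]
tip [ 0.5363753  -0.00848274] [ 0.53555399 -0.01686199]
foot [ 0.53675614 -0.00933366] [ 0.53483712 -0.02107904]
tabtop [0.47878104 0.02187168] [0.47968177 0.01521763]
disc [ 0.60392691 -0.04141927] [ 0.6015544  -0.05477895]
lpul [ 0.67682278 -0.0008786 ] [ 0.67420601 -0.01080778]
spul [0.4173605  0.02787839] [0.4113239  0.00931938]
0.1
[[ 9.09034554e-01  4.16720014e-01 -7.81300117e-04]
 [ 4.16720740e-01 -9.09033251e-01  1.54043379e-03]
 [-6.82981962e-05 -1.72589150e-03 -9.99998508e-01]]
[[ 0.    -0.947 -0.321  0.082]
 [ 1.     0.     0.    -0.001]
 [ 0.    -0.321  0.947 -0.142]
 [ 0.     0.     0.     1.   ]]
```

```bash
cat >> h.py <<'E'
def down(ang):  # tool x at world angle ang, pointing down
    from scipy.spatial.transform import Rotation as R
    c,s=np.cos(ang),np.sin(ang)
    q=R.from_matrix(np.array([[c,s,0],[s,-c,0],[0,0,-1]])).as_quat(); return [q[3],q[0],q[1],q[2]]
YAW=np.arctan2(-.47,.88)
E
python3 - <<'E'
from h import *
print([unproj(load(n)[0],*p,.0)[:2] for n,p in(('scene0',(157,187)),('side0',(418,340)))])
env.set_gripper(.06,25)
env.move_pose([.508,-.341,.14],down(YAW))
im,st=snap('wrist','w1'); print(st['t'],st['eef_pos'],st['joint_positions'],proj(im,[.508,-.341,.026],st))
E
```

```text
[array([ 0.69028733, -0.32060319]), array([ 0.68373846, -0.34496467])]
1.85 [ 0.50736033 -0.34236839  0.14032645] [ 0.55219096  0.41156132 -0.01473332  1.5358179   0.00721366  1.19377009
 -1.52608686] (np.float64(279.4179893583869), np.float64(199.69328091523158))
```

View pics/w1.png

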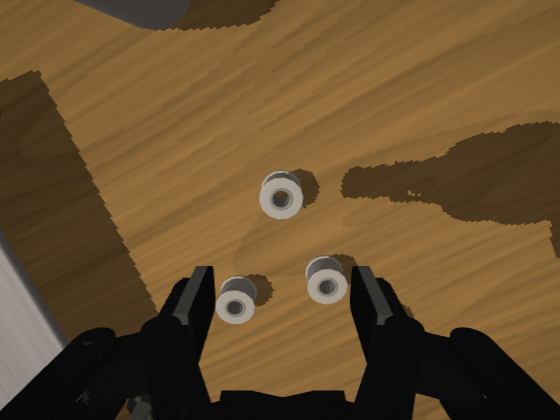

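The target roller's top is centred at about (281,199), with the two neighbours at (235,305) and (327,285). That is within 2 px of the prediction, so I'll correct and grip.

```bash
python3 - <<'E'
from h import *
im,st=load('w1'); p=unproj(im,281,198.5,.026,st); print(p)
env.move_linear([p[0],p[1],.03],max_speed=.15)
env.move_linear([p[0],p[1],.003],max_speed=.06,max_force=8)
print(env.state()['eef_pos'])
env.set_gripper(.0,28)
s=env.state(); print('grip',s['opening'],s['grasp_force'],s['force'],s['eef_pos'])
env.move_linear([p[0],p[1],.17],max_speed=.15)
s=env.state(); print(s['opening'],s['grasp_force'],s['force'],s['t'])
c=[.535,-.014]
env.move_pose([*c,.2],down(YAW))
im,st=snap('wrist','w2'); snap('side','s2'); snap('scene','sc2')
print(st['t'],st['eef_pos'],st['grasp_force'])
E
```

```text
[ 0.50826916 -0.3425043   0.026     ]
[ 0.50815158 -0.34238479  0.00269482]
grip 0.032730356194417554 28.043479844927788 [-1.29662768  0.24530525  2.85235781] [ 0.50868513 -0.34277949  0.00360244]
0.03293809130277316 27.829857040196657 [-0.36276449  0.56615393 -0.60898357] 5.0083
6.2583 [ 0.53504634 -0.01589773  0.19968246] 27.839174643158913
```

View pics/w2.png

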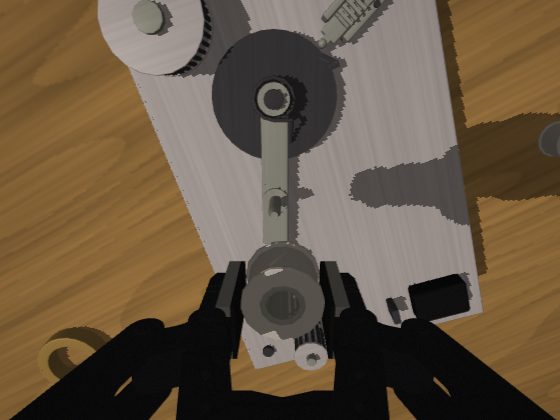

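The roller is held, with its top centred at about (283,300). The spindle is near (275,203) and the hub at (274,98). I'll enlarge this.

```bash
python3 - <<'E'
from h import *
a=cv2.imread('pics/w2.png')[60:260,200:350]; cv2.imwrite('pics/c3.png',cv2.resize(a,None,fx=3,fy=3,interpolation=cv2.INTER_CUBIC))
E
```

```text
(no output)
```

View pics/c3.png

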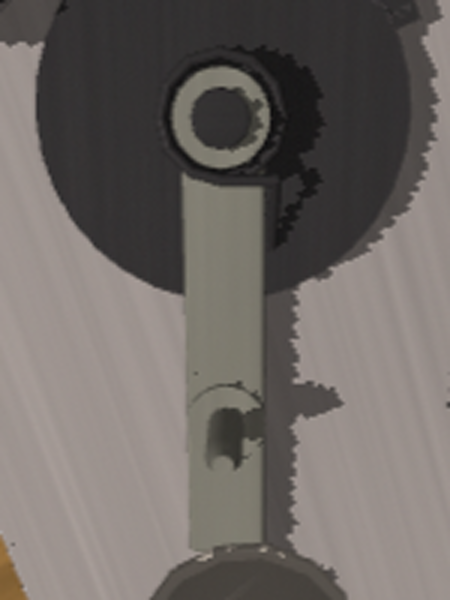

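```bash
python3 - <<'E'
from h import *
im,st=load('w2'); w=lambda u,v:(u/3+200,v/3+60)
print('foot',unproj(im,*w(226,421),.085,st)[:2],'tip',unproj(im,*w(222,462),.115,st)[:2],'piv',unproj(im,*w(224.5,110),.082,st)[:2])
print('arm edges',unproj(im,*w(183,300),.083,st)[:2],unproj(im,*w(265,300),.083,st)[:2],unproj(im,*w(190,540),.083,st)[:2],unproj(im,*w(263,540),.083,st)[:2])
q=quatR(st['tool_rot']); print(q[:,0])
for z in (.01,.02): # roller top centre in hand predicted if on tool axis, top at tcp+z above
    print(proj(im,np.array(st['eef_pos'])+[0,0,.0225],st), proj(im,np.array(st['eef_pos'])+[0,0,-.0035],st))
E
```

```text
foot [ 0.53655984 -0.01148427] tip [ 0.53662196 -0.01106841] piv [ 0.60271729 -0.04707991]
arm edges [ 0.5684057  -0.01677402] [ 0.55887512 -0.03451406] [0.51146171 0.01309459] [ 0.50230138 -0.00394267]
[ 8.80951134e-01 -4.73207247e-01 -7.06196109e-06]
(np.float64(281.10475202993035), np.float64(305.0872140987151)) (np.float64(281.19611144247017), np.float64(272.1828491990876))
(np.float64(281.10475202993035), np.float64(305.0872140987151)) (np.float64(281.19611144247017), np.float64(272.1828491990876))
```

```bash
python3 - <<'E'
from h import *
im,st=load('w2'); e=unproj(im,283,301.5,st['eef_pos'][2]+.0224,st)-st['eef_pos']; print('e',e)
t=np.array([.5366,-.0114])-e[:2]
env.move_linear([*t,.128],max_speed=.1)
env.dwell(.2); s=env.state(); print(s['eef_pos'],s['force'],t)
f0=s['force']
for z in(.117,.110,.100,.092,.0875):
    h=env.move_linear([*t,z],max_speed=.05,max_force=7)
    s=env.state(); print(z,h,s['eef_pos'],(s['force']-f0).round(2),s['grasp_force'])
    if h: break
print(s['t']); im,_=snap('wrist','w3')
a=cv2.imread('pics/w3.png'); snap('side','s3'); b=cv2.imread('pics/s3.png')[150:270,195:395]
cv2.imwrite('pics/c4.png',np.vstack([cv2.resize(b,(560,336)),a[190:400]]))
E
```

```text
e [ 0.00102957 -0.00139599  0.0224    ]
[ 0.53601644 -0.01003958  0.12871973] [-0.36354926  0.32295574 -0.29185633] [ 0.53557043 -0.01000401]
0.117 False [ 0.53512111 -0.01000966  0.11636767] [ 0.12 -0.5  -0.75] 27.843449637293816
0.11 False [ 0.53526812 -0.01004738  0.10951617] [ 0.46 -0.73  0.67] 27.855909895151854
0.1 False [ 0.53527242 -0.01003892  0.09952706] [ 0.7  -1.33  0.83] 28.05407652631402
0.092 False [ 0.5352547  -0.01004676  0.09151954] [ 1.25 -1.41  0.01] 28.06383490562439
0.0875 False [ 0.53630005 -0.00997877  0.08844424] [-1.08  0.07  8.08] 28.607483189553022
9.05
```

View pics/c4.png

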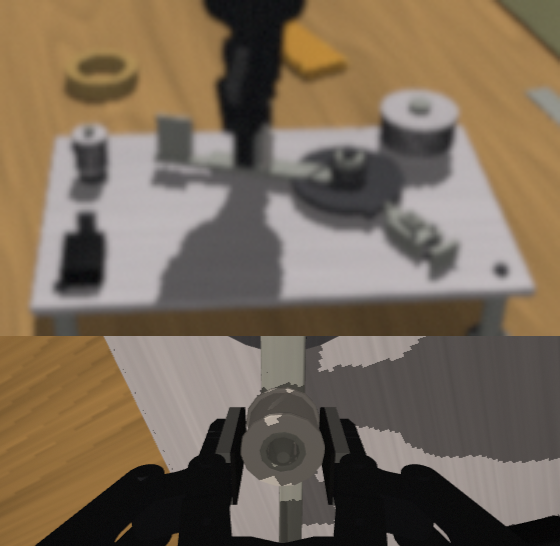

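The roller is seated: contact force came at TCP 0.0884, so its underside is at about 0.085, and the spindle shows in the bore at (283,452). I'll release, lift and look again.

```bash
python3 - <<'E'
from h import *
s=env.state(); p=s['eef_pos']
env.set_gripper(.06)
env.move_linear([p[0],p[1],.17],max_speed=.15)
# view of tab and roller from above, toward pivot side
q=np.array([.53,-.012,.25]); env.move_linear(q,max_speed=.2); env.set_gripper(.0)
im,st=snap('wrist','w4'); print(st['t'],st['eef_pos'],st['force'])
a=cv2.imread('pics/w4.png')[60:400,160:440]; cv2.imwrite('pics/c5.png',cv2.resize(a,None,fx=1.76,fy=1.76,interpolation=cv2.INTER_CUBIC))
E
```

```text
11.375 [ 0.52999514 -0.01199435  0.24994843] [ 0.0343458  -0.47464251 -0.26909052]
```

View pics/c5.png

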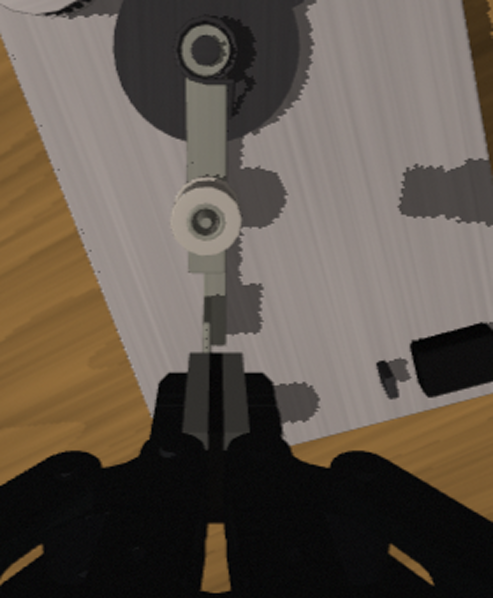

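The roller sits on the spindle, with the spindle tip showing in its bore at crop (206,221), and the fingers are closed. The tab is thin, at crop (207,340), which agrees with pivot + 140 mm along the arm. Next I push the side of the closed fingers along the arc, with the tool turning with the arm.

```bash
cat >> h.py <<'E'
PIV=np.array([.6027,-.0471]); A0=np.arctan2(.474,-.881); D=.013
def arc(th,z=.092):
    a=A0+th; u=np.array([np.cos(a),np.sin(a)]); p=np.array([-u[1],u[0]])
    return [*(PIV+.14*u-D*p),z], down(a+np.pi/2+np.pi), p   # tool x = -p
def step(th,F0,speed=.03):
    P,q,p=arc(th); h=env.move_linear(P,q,max_speed=speed,max_force=15); s=env.state()
    d=np.array(s['eef_pos'][:2])-PIV; a=np.arctan2(d[1],d[0])
    # actual angle: direction of TCP plus offset due to D
    th_a=(a+np.arctan2(D,.14)-A0+np.pi)%(2*np.pi)-np.pi
    f=-(s['force']-F0)[:2]@p
    print(f"{th:.3f} act {th_a:.3f} push {f:.2f} z {s['eef_pos'][2]:.4f} fz {(s['force']-F0)[2]:.1f} t {s['t']:.2f}",h); return h,f,th_a
E
python3 - <<'E'
from h import *
P,q,p=arc(-.14); print(P,quatR(q)[:,0],p,env.ik(P,q))
env.move_pose([P[0],P[1],.2],q)
env.move_linear(P,q,max_speed=.12,max_force=10); env.dwell(.2)
s=env.state(); F0=s['force']; np.save('F0.npy',F0); print(s['eef_pos'],F0,s['t'],s['opening'])
for th in(-.10,-.06,-.03,0,.03):
    h,f,_=step(th,F0)
    if h or f>6: break
snap('scene','sc5'); snap('side','s5')
a=cv2.imread('pics/sc5.png')[150:260,200:350];b=cv2.imread('pics/s5.png')[150:260,195:345]
cv2.imwrite('pics/c6.png',cv2.resize(np.hstack([a,b]),None,fx=2.6,fy=2.6,interpolation=cv2.INTER_CUBIC))
E
```

```text
[np.float64(0.49757072577443295), np.float64(0.04626399574142876), 0.092] [0.59205214 0.80589966 0.        ] [-0.59205214 -0.80589966] [ 0.15187527  0.25876921 -0.3527882   1.87615902  0.10366943  1.02435281
 -0.87769117]
[0.49802717 0.04631919 0.09267003] [-0.59717156  0.09405854  0.41625572] 13.85 4.036797718852275e-05
-0.100 act -0.100 push -0.33 z 0.0922 fz -0.4 t 14.18 False
-0.060 act -0.060 push 0.75 z 0.0920 fz 0.3 t 14.52 False
-0.030 act -0.030 push 1.40 z 0.0920 fz 0.0 t 14.81 False
0.000 act -0.006 push 3.01 z 0.0921 fz -1.3 t 15.10 False
0.030 act 0.026 push 2.66 z 0.0921 fz -1.0 t 15.39 False
```

View pics/c6.png

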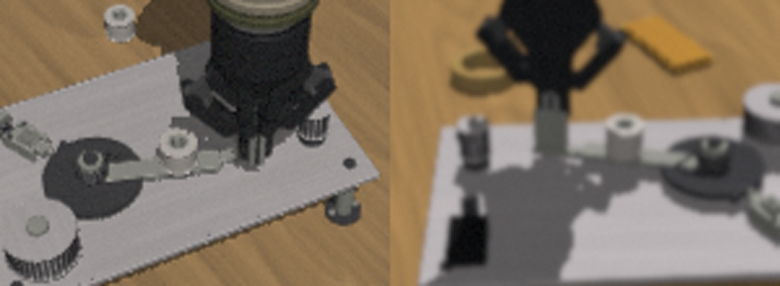

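The closed fingers touch the tab face at about θ=0 (crop (550,120), behind the tab), with a 3 N push. They are clear of the roller, seated at crop (625,135). I'll continue the push.

```bash
python3 - <<'E'
from h import *
F0=np.load('F0.npy')
for th in np.arange(.07,.505,.035):
    h,f,a=step(th,F0)
    if h or f>15: break
print(env.state()['t'])
E
```

```text
0.070 act 0.069 push 3.35 z 0.0921 fz -0.1 t 15.82 False
0.105 act 0.103 push 4.09 z 0.0921 fz 0.1 t 16.14 False
0.140 act 0.137 push 4.98 z 0.0921 fz 0.3 t 16.46 False
0.175 act 0.171 push 4.83 z 0.0921 fz -0.4 t 16.77 False
0.210 act 0.206 push 5.05 z 0.0921 fz 0.0 t 17.09 False
0.245 act 0.240 push 6.15 z 0.0921 fz -1.0 t 17.41 False
0.280 act 0.274 push 6.29 z 0.0921 fz -0.8 t 17.73 False
0.315 act 0.310 push 5.68 z 0.0921 fz -1.1 t 18.04 False
0.350 act 0.347 push 4.30 z 0.0921 fz 0.1 t 18.36 False
0.385 act 0.381 push 5.57 z 0.0921 fz -0.0 t 18.68 False
0.420 act 0.421 push 3.38 z 0.0921 fz 0.0 t 18.99 False
0.455 act 0.448 push 6.13 z 0.0921 fz 0.8 t 19.31 False
0.490 act 0.483 push 6.50 z 0.0921 fz 0.9 t 19.62 False
19.625
```

```bash
python3 - <<'E'
from h import *
F0=np.load('F0.npy')
for th in(.51,.53): step(th,F0)
env.dwell(.5); step(.53,F0)
im,_=snap('scene','sc6'); im2,_=snap('side','s6')
a=cv2.imread('pics/sc6.png')[120:270,170:350];b=cv2.imread('pics/s6.png')[150:300,195:375]
cv2.imwrite('pics/c7.png',cv2.resize(np.hstack([a,b]),None,fx=2.2,fy=2.2,interpolation=cv2.INTER_CUBIC))
for th in(.43,.53):
    u=np.array([np.cos(A0+th),np.sin(A0+th)])
    print(th,[( (np.array(proj(i,[*(PIV+.075*u),.116]))-o)*2.2+[k,0]).round() for i,o,k in((im,[170,120],0),(im2,[195,150],396))])
E
```

```text
0.510 act 0.502 push 6.83 z 0.0921 fz 0.9 t 19.88 False
0.530 act 0.522 push 7.25 z 0.0921 fz 0.4 t 20.12 False
0.530 act 0.520 push 7.04 z 0.0921 fz 0.4 t 20.88 False
0.43 [array([204., 161.]), array([595., 116.])]
0.53 [array([200., 156.]), array([597., 120.])]
```

View pics/c7.png

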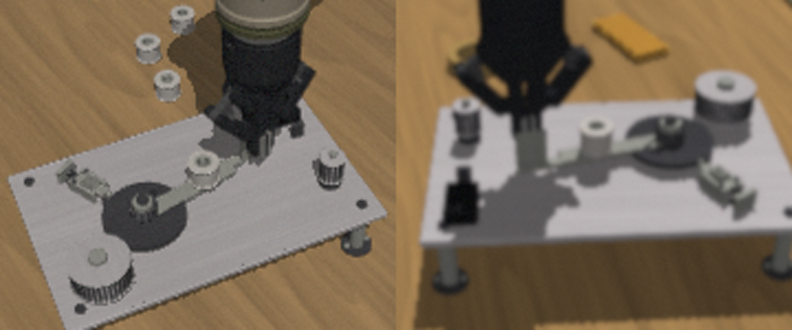

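The arm is swung back with the roller still seated, at (203,165) and (597,135), and the fingers are only against the tab. A steady push of about 7.1 N at 0.52 rad matches the spring, so my push is carrying it past the click.

```bash
python3 -c "
from bench import env
print(env.sign_off())"
```

```text
the job is handed in; nothing more can be done
None
```

The idler roller is fully down on the spindle and released, and the tensioner arm is held at about 0.52 rad, past its click and short of the back stop, with closed fingers pushing the tab at about 7 N; the job is handed in.

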